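# Open the vacuum pod valves in order and confirm

### The arm

A 6-joint arm with a two-finger parallel gripper is mounted at the origin on the work surface. World frame = base frame: x ahead of the robot, y to its left, z up, the work surface at z = 0. Lengths are in mm, angles in rad, forces in N, time in s.
With the tool pointing down it reaches from about 350 to 875 mm from the base axis. Payload 4.2 kg.
Tool frame: the origin (TCP) lies midway between the tips of the shut fingers; the grasp point (between the pads) lies 19 mm behind it; z points along the fingers, y is the line along which they close (so a half turn about z gives the same grasp; the last joint's range is limited). The gripper opens to 85 mm and grips with 20 to 120 N. Pads are 22 mm wide; open, the fingers measure 114 mm over their backs; the gripper's body (76 mm by 85 mm) begins 54 mm behind the grasp point. The pads swing forward as they close: fully open they stand 13 mm farther back than shut.
Start: joints at [-0.936, 0.385, 0.008, 0, -1.194, -0.259], TCP at [229.399, -581.356, 231.312] pointing down, gripper open.
Joint ranges: [-3.14, 3.14], [-1.21, 2.06], [-1.07, 1.41], [-3.16, 2.05], [-2.99, -0.16], [-3.1, 3.1]. Speed limits (rad/s): [2.79, 2.79, 3.14, 3.14, 3.14, 3.14].

### API

Orientations are given as a unit quaternion [x, y, z, w].
In Python, from bench import arm gives the robot as it stands. The module is installed in compiled form; this text tells all that it offers.
- The arm moves only by the shell command python3 -m handwheel 'ROWS' [OPENING]. ROWS is JSON, a list of rows, each an object of numbers: "x", "y", "z": the shift along the world's x, y, z each as a share of 20 cm, from -1 to 1; "ax", "ay", "az": the turn, a rotation vector about the world's x, y, z each as a share of 90 degrees, from -1 to 1. In form: [{"x": .., "y": .., "z": .., "ax": .., "ay": .., "az": ..}, ...]. A call has exactly 8 rows; each row shifts and turns the commanded pose from where the row before left it; what a row does not reach is not made up. A row lasts 1/10 s, in which the tool goes at most 50 mm and 8.59 degrees, less where a joint would pass 70% of its speed; a pose out of reach is approached as far as the arm can. A call with a number of a shift or a turn outside -1 to 1 is refused whole. A call with a gripper value outside its range is refused whole. OPENING is the opening, from -1 (shut) to 1 (fully open), set as the call begins (- or left out, the last holds). The fingers move at their own pace and stop on an object; the grip force is fixed at half the most. Time passes only in rows, so rows that do not move let the fingers close, or fill a call up. It gives the time, the measured TCP pose, the force, the opening and the grip force at its end, in the units of the state.
- arm.read_state(): the state, without advancing time (a new reading comes with each control period).
- arm.get_image(name): name is "side" or "top"; returns the picture (480x640x3 uint8, red, green, blue); there is no depth.
- arm.camera_params(name): a dict with "K" (3x3 intrinsics, pixels), "position" and "orientation" of the camera in the world. Camera axes: x right, y down, z forward; pixel columns grow to the right and rows downward; lengths in mm; the calibration is good to about 2 mm. A picture is of the moment at which its call begins. camera_params takes no time and is no camera call.
- arm.job_done(): hands the job in; it is judged then, once.
The state is a dict: "clock": time; "joints": joint angles; "joint_vel": joint speeds; "joint_efforts": joint torques, N m; "position": TCP position; "ee_rot": TCP orientation; "contact_force": force on the tool from outside, world axes, zero at the start; "wrist_torque": the same for the moment, N m; "gripper_width": finger opening in mm; "grasp_force": force on a finger pad.
Only numpy, scipy, OpenCV 4.12 (cv2) and the standard library are available. Lean on these libraries where they do the work, as an engineer would, in place of code of your own. Each camera call takes 0.05 s, during which the arm holds its last target. There are 200 camera calls.

### The job

Open the vacuum on the router bed: with the fingertips, lightly tap the valve cap of the red pod, then the yellow, then the blue, pushing each well in so that it stays down, and lastly press the green confirm button on the control box and let it spring back. Press gently, just a few newtons. Do not lift or shift the pods, leave the white cap and the red stop button alone, and disturb nothing else on the bed.

Things in the scene. Friction and masses are not known exactly. Their poses are not given: they have to be found in the camera images.
- red_pod: Loose vacuum pod, a 60 (x) by 90 (y) by 50 mm high dark grey metal block on a 64 by 94 mm black rubber foot, with a round red valve cap in the middle of its top; 0.6 to 1.3 kg, standing freely on the bed. Origin: centre of the underside, z up.
- red_cap_top (a point): Centre of the top face of the red valve cap: an upright round cap 34 mm in diameter, its top 14 to 16 mm above the pod's top (64 to 66 mm above the bed) while it is up. The point sinks with the cap. One of the three to be tapped.
- red_cap (a joint): How far the red cap is pushed in, in m: 0 to 0.002 (up) at the start, 0.012 against its hard stop (top then 4 mm above the pod). It slides straight down against a steady friction of about 3 N, has no spring and stays where it is left; it counts as in from 0.006.
- yellow_pod: Loose vacuum pod, a 60 (x) by 90 (y) by 50 mm high dark grey metal block on a 64 by 94 mm black rubber foot, with a round yellow valve cap in the middle of its top; 0.6 to 1.3 kg, standing freely on the bed. Origin: centre of the underside, z up.
- yellow_cap_top (a point): Centre of the top face of the yellow valve cap: an upright round cap 34 mm in diameter, its top 14 to 16 mm above the pod's top (64 to 66 mm above the bed) while it is up. The point sinks with the cap. One of the three to be tapped.
- yellow_cap (a joint): How far the yellow cap is pushed in, in m: 0 to 0.002 (up) at the start, 0.012 against its hard stop (top then 4 mm above the pod). It slides straight down against a steady friction of about 3 N, has no spring and stays where it is left; it counts as in from 0.006.
- blue_pod: Loose vacuum pod, a 60 (x) by 90 (y) by 50 mm high dark grey metal block on a 64 by 94 mm black rubber foot, with a round blue valve cap in the middle of its top; 0.6 to 1.3 kg, standing freely on the bed. Origin: centre of the underside, z up.
- blue_cap_top (a point): Centre of the top face of the blue valve cap: an upright round cap 34 mm in diameter, its top 14 to 16 mm above the pod's top (64 to 66 mm above the bed) while it is up. The point sinks with the cap. One of the three to be tapped.
- blue_cap (a joint): How far the blue cap is pushed in, in m: 0 to 0.002 (up) at the start, 0.012 against its hard stop (top then 4 mm above the pod). It slides straight down against a steady friction of about 3 N, has no spring and stays where it is left; it counts as in from 0.006.
- white_pod: Loose vacuum pod, a 60 (x) by 90 (y) by 50 mm high dark grey metal block on a 64 by 94 mm black rubber foot, with a round white valve cap in the middle of its top; 0.6 to 1.3 kg, standing freely on the bed. Origin: centre of the underside, z up.
- white_cap_top (a point): Centre of the top face of the white valve cap: an upright round cap 34 mm in diameter, its top 14 to 16 mm above the pod's top (64 to 66 mm above the bed) while it is up. The point sinks with the cap. Not part of this job; its cap must stay up.
- white_cap (a joint): How far the white cap is pushed in, in m: 0 to 0.002 (up) at the start, 0.012 against its hard stop (top then 4 mm above the pod). It slides straight down against a steady friction of about 3 N, has no spring and stays where it is left; it counts as in from 0.006.
- control_box: Control box fixed to the bed, 90 (x) by 160 (y) by 50 mm high, grey with a pale top face. Origin: centre of the underside. In its own frame the green confirm button is at y = -45 mm and the red stop button on its yellow patch at y = +45 mm.
- confirm_top (a point): Centre of the top of the green confirm button (32 mm in diameter, in a black collar), 74 mm above the bed when up. The point sinks with the button.
- confirm (a joint): Travel of the green confirm button, in m: 0 up, 0.008 fully down. A spring returns it when let go: about 1.5 N to start it, 5 N fully down; it counts as pressed from 0.004.
- stop_top (a point): Centre of the top of the red stop button (38 mm in diameter, yellow collar) on the control box, 74 mm above the bed. To be left alone.
- stop (a joint): Travel of the red stop button, in m: 0 up, 0.008 fully down; springs back.
- collet_nut: Brass collet nut, a ring 42 mm across and 22 mm high, loose, standing among the pods. Origin: centre of the underside.
- tool_holder: Steel tool holder standing on its wide end, 60 mm across and 55 mm high, loose. Origin: centre of the underside.
- plywood_offcut: Loose plywood offcut 120 by 70 by 18 mm. Origin: centre of the underside.
- spanner: Steel spanner 170 mm long lying on the bed along its own x, loose. Origin: under its middle.
- dust_brush: Dust brush 200 mm long lying on the bed along its own x, loose. Origin: under its middle.
- oil_jar: Small closed amber oil jar with a yellow lid, 60 mm across and 85 mm high, standing loose. Origin: centre of the underside.
Mind the look-alikes: they are no part of the job. What is shaped like the yellow_pod but turquoise is not meant.

How it is judged:
By the outcome, as a careful person would: the job done as asked, in the order asked, and still so for the second after the job is handed in, with the robot touching nothing.
It also fails if it takes over 58 s, if anything falls off the work surface, if the arm or the gripper's body presses on something with over 40 N, if the wrist force passes 120 N, or if a joint passes its speed limit or range.

## Working session

There is one attempt and no reset: what is moved stays moved. The work goes in short steps, Python scripts to look and compute and a shell command to move; the robot and the scene stay as the last step left them, time stands still between calls to the robot, and variables do not carry over. Pictures are saved under pics/ and viewed, at most 10 in all, crops included, and the job is handed in when it is done.

```bash
mkdir -p pics
python3 - <<'E'
from bench import arm
import cv2
for n in("top","side"):
    cv2.imwrite(f"pics/{n}0.png",arm.get_image(n)[:,:,::-1]); p=arm.camera_params(n); print(n,p)
s=arm.read_state(); print({k:s[k] for k in("clock","position","ee_rot","gripper_width","contact_force")})
E
```

```text
top {'K': array([[531.44658007,   0.        , 320.98260852],
       [  0.        , 531.44658007, 235.96242756],
       [  0.        ,   0.        ,   1.        ]]), 'position': array([ 353.77485056,  -14.04918288, 1327.5868464 ]), 'orientation': array([-0.70136241,  0.70870257, -0.05779753,  0.04990884])}
side {'K': array([[503.77112402,   0.        , 319.55187316],
       [  0.        , 503.77112402, 247.96047647],
       [  0.        ,   0.        ,   1.        ]]), 'position': array([321.2498318 , 749.58350725, 719.75072325]), 'orientation': array([-0.13679151,  0.89087807, -0.4267019 ,  0.07449719])}
{'clock': 0.1, 'position': array([ 229.21855466, -580.88535863,  230.34988692]), 'ee_rot': array([-1.86705300e-01,  9.82415481e-01,  9.51912535e-04, -2.17633138e-04]), 'gripper_width': 85.61853751948188, 'contact_force': array([-0.19497613,  0.59623106, -0.67876114])}
```

View pics/top0.png

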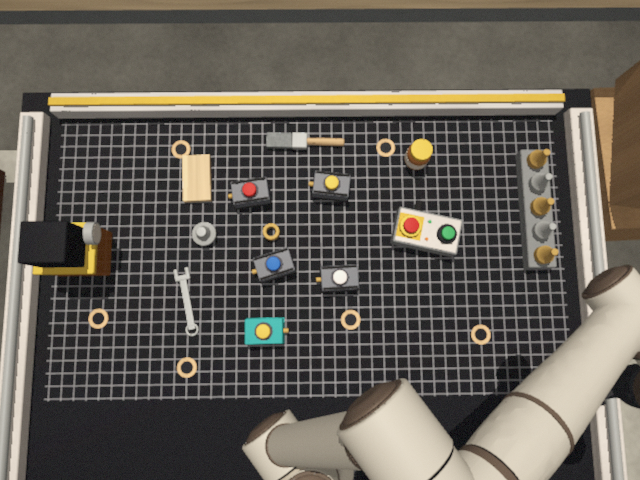

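View pics/side0.png

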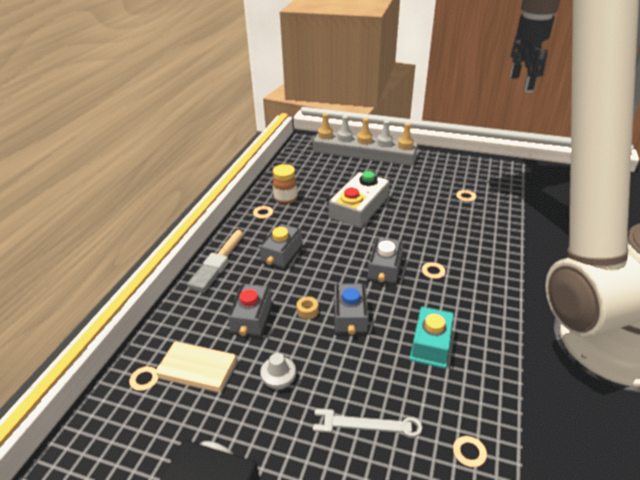

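Candidates (top view pixels):
- Red: cap (249,189) on a grey pod. Its look-alike is the stop button (411,226).
- Yellow: cap (332,183) on a grey pod. Its look-alikes are the turquoise decoy (263,331), the jar lid (421,150) and the stop collar.
- Blue: cap (274,264).
- White, to be left alone: (340,277).
- Confirm: green button (448,233).

I choose the red, yellow and blue caps on grey pods and the green button, and check them in a crop.

```bash
cat > h.py <<'E'
import cv2,numpy as np
from bench import arm
from scipy.spatial.transform import Rotation as R
def ray(n,uv):
    p=arm.camera_params(n); d=R.from_quat(p["orientation"]).as_matrix()@np.linalg.inv(p["K"])@[*uv,1]
    return np.array(p["position"]),d/np.linalg.norm(d)
def plane(n,uv,z):
    c,d=ray(n,uv); return c+d*(z-c[2])/d[2]
def tri(a,b):
    (c1,d1),(c2,d2)=ray("top",a),ray("side",b)
    t=np.linalg.lstsq(np.c_[d1,-d2],c2-c1,rcond=None)[0]; p,q=c1+t[0]*d1,c2+t[1]*d2
    return (p+q)/2,np.linalg.norm(p-q)
HUE={"red":(0,6),"yellow":(22,31),"blue":(105,125),"green":(55,80)}
def blob(im,col,uv,r=13):
    h=cv2.cvtColor(im,cv2.COLOR_RGB2HSV).astype(int); lo,hi=HUE[col]
    H=h[...,0].copy()
    if col=="red": H[H>170]=0
    m=((H>=lo)&(H<=hi)&(h[...,1]>130)&(h[...,2]>60)).astype(np.uint8)
    k=np.zeros_like(m); cv2.circle(k,uv,r,1,-1); m&=k
    M=cv2.moments(m,True); return (M["m10"]/M["m00"],M["m01"]/M["m00"]),M["m00"]
E
python3 - <<'E'
from h import *
t=cv2.imread("pics/top0.png")[:,:,::-1]; s=cv2.imread("pics/side0.png")[:,:,::-1]
T={"red":(249,189),"yellow":(332,183),"blue":(274,264),"green":(448,233)}
S={"red":(249,297),"yellow":(281,234),"blue":(351,296),"green":(369,177)}
for c in T:
    a,na=blob(t,c,T[c]); b,nb=blob(s,c,S[c]); z=74 if c=="green" else 65
    p,e=tri(a,b); print(c,np.round(a,1),na,np.round(b,1),nb,"tri",p.round(1),round(e,1),"top",plane("top",a,z).round(1),"side",plane("side",b,z).round(1))
cv2.imwrite("pics/crop.png",cv2.resize(t[110:310,215:475][:,:,::-1],None,fx=3,fy=3,interpolation=cv2.INTER_CUBIC))
E
```

```text
red [248.9 189.3] 158.0 [248.3 297.2] 255.0 tri [666.9 145.9  58.5] 2.2 top [664.2 144.7  65. ] side [664.6 151.8  65. ]
yellow [331.2 182.1] 149.0 [279.3 231.9] 104.0 tri [682.5 -55.4  63.7] 3.1 top [680.6 -55.7  65. ] side [683.5 -53.9  65. ]
blue [273.  263.5] 152.0 [350.8 295.9] 226.0 tri [484.1  86.4  58.5] 1.9 top [482.4  85.8  65. ] side [483.4  92.9  65. ]
green [449.  233.4] 83.0 [368.2 175. ] 69.0 tri [ 552.5 -337.2   68.2] 3.9 top [ 549.7 -335.9   74. ] side [ 552.4 -327.6   74. ]
```

View pics/crop.png

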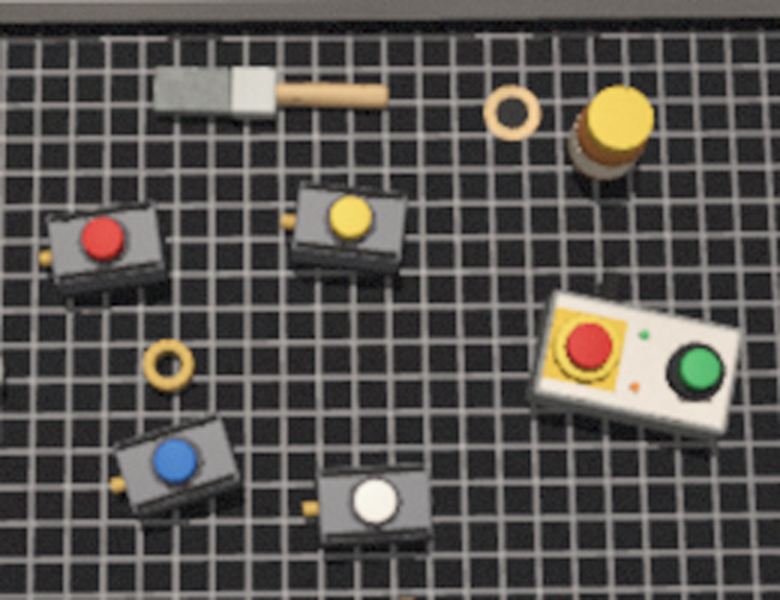

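The crop confirms the choice: red (102,239), yellow (351,216) and blue (175,461) caps sit on grey pods, green is at (700,369), and white is at (375,501). The targets in mm are red (664,146), yellow (681,-56), blue (482,87) and green (550,-336). I'll shut the fingers and travel high.

```bash
python3 -m handwheel '[{"x":0.11,"y":0.18},{"x":0.11,"y":0.18},{"x":0.11,"y":0.18},{"x":0.11,"y":0.18},{"x":0.11,"y":0.18},{"x":0.11,"y":0.18},{"x":0.11,"y":0.18},{"x":0.11,"y":0.18}]' -1; python3 -m handwheel '[{"x":0.11,"y":0.18},{"x":0.11,"y":0.18},{"x":0.11,"y":0.18},{"x":0.11,"y":0.18},{"x":0.11,"y":0.18},{"x":0.11,"y":0.18},{"x":0.11,"y":0.18},{"x":0.11,"y":0.18}]'
```

```text
invalid input at $[0]: expected keys x, y, z, ax, ay, az
invalid input at $[0]: expected keys x, y, z, ax, ay, az
```

```bash
python3 -m handwheel '[{"x":0.11,"y":0.18,"z":0,"ax":0,"ay":0,"az":0},{"x":0.11,"y":0.18,"z":0,"ax":0,"ay":0,"az":0},{"x":0.11,"y":0.18,"z":0,"ax":0,"ay":0,"az":0},{"x":0.11,"y":0.18,"z":0,"ax":0,"ay":0,"az":0},{"x":0.11,"y":0.18,"z":0,"ax":0,"ay":0,"az":0},{"x":0.11,"y":0.18,"z":0,"ax":0,"ay":0,"az":0},{"x":0.11,"y":0.18,"z":0,"ax":0,"ay":0,"az":0},{"x":0.11,"y":0.18,"z":0,"ax":0,"ay":0,"az":0}]' -1; python3 -m handwheel '[{"x":0.11,"y":0.18,"z":0,"ax":0,"ay":0,"az":0},{"x":0.11,"y":0.18,"z":0,"ax":0,"ay":0,"az":0},{"x":0.11,"y":0.18,"z":0,"ax":0,"ay":0,"az":0},{"x":0.11,"y":0.18,"z":0,"ax":0,"ay":0,"az":0},{"x":0.11,"y":0.18,"z":0,"ax":0,"ay":0,"az":0},{"x":0.11,"y":0.18,"z":0,"ax":0,"ay":0,"az":0},{"x":0.11,"y":0.18,"z":0,"ax":0,"ay":0,"az":0},{"x":0.11,"y":0.18,"z":0,"ax":0,"ay":0,"az":0}]'
```

```text
clock: 0.9
position: [405.8, -291.7, 231.1]
ee_rot: [-0.187, 0.982, 0.0, -0.0]
contact_force: [0.9, -0.0, -0.2]
gripper_width: -0.3
grasp_force: 0.0
clock: 1.7
position: [581.8, -3.7, 230.9]
ee_rot: [-0.187, 0.982, 0.0, -0.0]
contact_force: [1.2, 0.5, -0.3]
gripper_width: 0.2
grasp_force: 0.0
```

```bash
python3 -m handwheel '[{"x":0.082,"y":0.15,"z":-0.1,"ax":0,"ay":0,"az":0},{"x":0.082,"y":0.15,"z":-0.1,"ax":0,"ay":0,"az":0},{"x":0.082,"y":0.15,"z":-0.1,"ax":0,"ay":0,"az":0},{"x":0.082,"y":0.15,"z":-0.1,"ax":0,"ay":0,"az":0},{"x":0.082,"y":0.15,"z":-0.1,"ax":0,"ay":0,"az":0},{"x":0,"y":0,"z":-0.1,"ax":0,"ay":0,"az":0},{"x":0,"y":0,"z":-0.06,"ax":0,"ay":0,"az":0},{"x":0,"y":0,"z":0,"ax":0,"ay":0,"az":0}]'
python3 - <<'E'
from h import *
t=arm.get_image("top");s=arm.get_image("side")
a=cv2.resize(t[130:280,190:350],(400,375));b=cv2.resize(s[150:350,180:394],(400,375))
cv2.imwrite("pics/c1.png",np.hstack([a,b])[:,:,::-1]); print(arm.read_state()["position"])
p=arm.camera_params("side");Rt=R.from_quat(p["orientation"]).as_matrix().T
q=p["K"]@(Rt@(arm.read_state()["position"]-p["position"]));print(q[:2]/q[2])
E
```

```text
clock: 2.5
position: [661.7, 143.9, 96.6]
ee_rot: [-0.187, 0.982, -0.0, -0.003]
contact_force: [0.3, -0.2, -0.9]
gripper_width: -0.7
grasp_force: 0.0
[663.55443407 144.03709091  99.89958173]
[248.58926663 280.70855649]
```

View pics/c1.png

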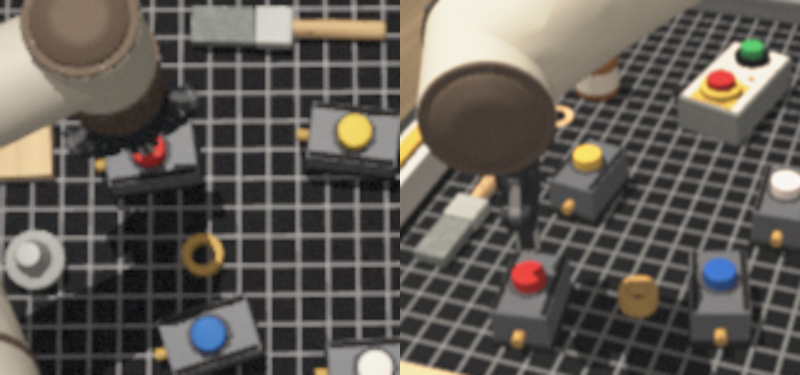

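The side view shows the tip at (248,283), directly over the red cap as projected (249,281). I'll press to z≈57 mm, gently.

```bash
python3 -m handwheel '[{"x":0,"y":0.005,"z":-0.08,"ax":0,"ay":0,"az":0},{"x":0,"y":0,"z":-0.05,"ax":0,"ay":0,"az":0},{"x":0,"y":0,"z":-0.02,"ax":0,"ay":0,"az":0},{"x":0,"y":0,"z":-0.012,"ax":0,"ay":0,"az":0},{"x":0,"y":0,"z":-0.012,"ax":0,"ay":0,"az":0},{"x":0,"y":0,"z":-0.012,"ax":0,"ay":0,"az":0},{"x":0,"y":0,"z":-0.012,"ax":0,"ay":0,"az":0},{"x":0,"y":0,"z":-0.012,"ax":0,"ay":0,"az":0}]'; python3 -c "
from bench import arm
s=arm.read_state();print(s['position'],s['contact_force'])"
```

```text
clock: 3.4
position: [663.8, 145.5, 57.8]
ee_rot: [-0.187, 0.982, -0.0, 0.001]
contact_force: [-0.5, -0.9, 2.9]
gripper_width: -0.0
grasp_force: 1.5
[663.76165527 145.54740683  57.83812401] [-0.508371   -0.8567269   2.92374133]
```

Contact at about 3 N, so the cap is sliding. I'll go 2 mm deeper, then retreat straight up and move towards yellow.

```bash
python3 -m handwheel '[{"x":0,"y":0,"z":-0.005,"ax":0,"ay":0,"az":0},{"x":0,"y":0,"z":-0.005,"ax":0,"ay":0,"az":0},{"x":0,"y":0,"z":0,"ax":0,"ay":0,"az":0},{"x":0,"y":0,"z":0.03,"ax":0,"ay":0,"az":0},{"x":0,"y":0,"z":0.08,"ax":0,"ay":0,"az":0},{"x":0,"y":0,"z":0.15,"ax":0,"ay":0,"az":0},{"x":0.01,"y":-0.2,"z":0,"ax":0,"ay":0,"az":0},{"x":0.02,"y":-0.2,"z":0,"ax":0,"ay":0,"az":0}]'; python3 -m handwheel '[{"x":0.02,"y":-0.2,"z":0,"ax":0,"ay":0,"az":0},{"x":0.02,"y":-0.2,"z":0,"ax":0,"ay":0,"az":0},{"x":0.015,"y":-0.2,"z":0,"ax":0,"ay":0,"az":0},{"x":0,"y":0,"z":0,"ax":0,"ay":0,"az":0},{"x":0,"y":0,"z":0,"ax":0,"ay":0,"az":0},{"x":0,"y":0,"z":0,"ax":0,"ay":0,"az":0},{"x":0,"y":0,"z":0,"ax":0,"ay":0,"az":0},{"x":0,"y":0,"z":0,"ax":0,"ay":0,"az":0}]'
python3 - <<'E'
from h import *
t=arm.get_image("top");s=arm.get_image("side")
a=cv2.resize(t[130:280,190:350],(400,375));b=cv2.resize(s[150:350,180:394],(400,375))
cv2.imwrite("pics/c2.png",np.hstack([a,b])[:,:,::-1])
p=arm.camera_params("side");Rt=R.from_quat(p["orientation"]).as_matrix().T;P=arm.read_state()["position"]
q=p["K"]@(Rt@(P-p["position"]));print(P,q[:2]/q[2])
for im,c,uv in((s,"red",(249,297)),):print(blob(im,c,uv))
E
```

```text
clock: 4.2
position: [669.7, 66.6, 108.6]
ee_rot: [-0.188, 0.982, 0.001, 0.001]
contact_force: [0.7, 0.6, 0.6]
gripper_width: 0.1
grasp_force: 0.0
clock: 5.0
position: [680.4, -53.0, 107.4]
ee_rot: [-0.188, 0.982, 0.0, 0.0]
contact_force: [-0.6, 0.1, -0.4]
gripper_width: -0.2
grasp_force: 0.0
[680.43626789 -53.36524885 107.36671321] [279.29418576 216.23490657]
((248.8235294117647, 299.2566844919786), 187.0)
```

View pics/c2.png

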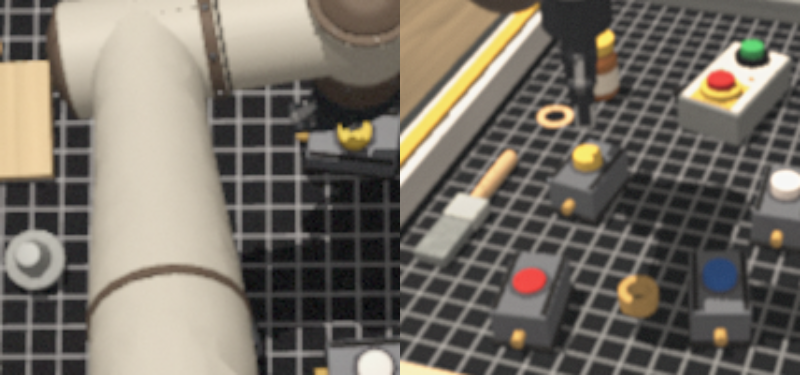

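The red cap is now low (crop 529,281) and its pod is unmoved. The tip is over yellow (585,122 above 587,155). Pressing yellow.

```bash
python3 -m handwheel '[{"x":0,"y":-0.012,"z":-0.1,"ax":0,"ay":0,"az":0},{"x":0,"y":0,"z":-0.06,"ax":0,"ay":0,"az":0},{"x":0,"y":0,"z":-0.03,"ax":0,"ay":0,"az":0},{"x":0,"y":0,"z":-0.012,"ax":0,"ay":0,"az":0},{"x":0,"y":0,"z":-0.012,"ax":0,"ay":0,"az":0},{"x":0,"y":0,"z":-0.012,"ax":0,"ay":0,"az":0},{"x":0,"y":0,"z":-0.012,"ax":0,"ay":0,"az":0},{"x":0,"y":0,"z":-0.012,"ax":0,"ay":0,"az":0}]'
```

```text
clock: 5.9
position: [680.5, -56.8, 57.7]
ee_rot: [-0.187, 0.982, -0.0, 0.0]
contact_force: [-2.4, 0.9, 2.1]
gripper_width: 0.2
grasp_force: 1.5
```

```bash
python3 -m handwheel '[{"x":0,"y":0,"z":-0.006,"ax":0,"ay":0,"az":0},{"x":0,"y":0,"z":-0.005,"ax":0,"ay":0,"az":0},{"x":0,"y":0,"z":0,"ax":0,"ay":0,"az":0},{"x":0,"y":0,"z":0.03,"ax":0,"ay":0,"az":0},{"x":0,"y":0,"z":0.08,"ax":0,"ay":0,"az":0},{"x":0,"y":0,"z":0.15,"ax":0,"ay":0,"az":0},{"x":-0.1,"y":0.08,"z":0,"ax":0,"ay":0,"az":0},{"x":-0.14,"y":0.1,"z":0,"ax":0,"ay":0,"az":0}]'; python3 -m handwheel '[{"x":-0.15,"y":0.11,"z":0,"ax":0,"ay":0,"az":0},{"x":-0.15,"y":0.11,"z":0,"ax":0,"ay":0,"az":0},{"x":-0.15,"y":0.11,"z":0,"ax":0,"ay":0,"az":0},{"x":-0.15,"y":0.11,"z":0,"ax":0,"ay":0,"az":0},{"x":-0.15,"y":0.1,"z":0,"ax":0,"ay":0,"az":0},{"x":0,"y":0,"z":0,"ax":0,"ay":0,"az":0},{"x":0,"y":0,"z":0,"ax":0,"ay":0,"az":0},{"x":0,"y":0,"z":0,"ax":0,"ay":0,"az":0}]'
python3 - <<'E'
from h import *
t=arm.get_image("top");s=arm.get_image("side")
a=cv2.resize(t[130:280,190:350],(400,375));b=cv2.resize(s[150:350,180:394],(400,375))
cv2.imwrite("pics/c3.png",np.hstack([a,b])[:,:,::-1])
print(arm.read_state()["position"])
E
```

```text
clock: 6.7
position: [634.0, -20.8, 108.2]
ee_rot: [-0.186, 0.983, -0.0, 0.002]
contact_force: [-0.3, 0.7, -0.6]
gripper_width: 0.3
grasp_force: 0.0
clock: 7.5
position: [483.6, 87.4, 107.5]
ee_rot: [-0.187, 0.982, 0.0, 0.001]
contact_force: [1.6, -0.8, -0.4]
gripper_width: -0.3
grasp_force: 0.0
[483.36797776  86.9512013  107.09469757]
```

View pics/c3.png

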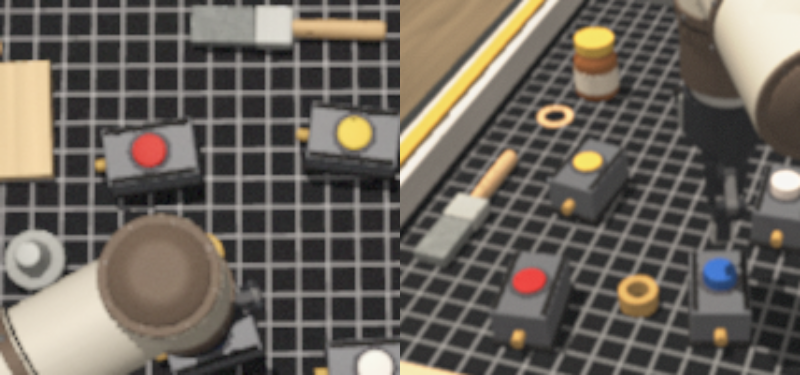

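Red and yellow are both down (529,281 and 587,161), and the pods are in place. The tip (723,238) is over blue (720,270). Pressing blue.

```bash
python3 -m handwheel '[{"x":-0.005,"y":0,"z":-0.1,"ax":0,"ay":0,"az":0},{"x":0,"y":0,"z":-0.06,"ax":0,"ay":0,"az":0},{"x":0,"y":0,"z":-0.03,"ax":0,"ay":0,"az":0},{"x":0,"y":0,"z":-0.012,"ax":0,"ay":0,"az":0},{"x":0,"y":0,"z":-0.012,"ax":0,"ay":0,"az":0},{"x":0,"y":0,"z":-0.012,"ax":0,"ay":0,"az":0},{"x":0,"y":0,"z":-0.012,"ax":0,"ay":0,"az":0},{"x":0,"y":0,"z":-0.012,"ax":0,"ay":0,"az":0}]'
```

```text
clock: 8.4
position: [481.8, 87.3, 57.4]
ee_rot: [-0.187, 0.982, 0.0, 0.001]
contact_force: [0.1, -2.2, 2.1]
gripper_width: -0.1
grasp_force: 1.5
```

```bash
python3 -m handwheel '[{"x":0,"y":0,"z":-0.006,"ax":0,"ay":0,"az":0},{"x":0,"y":0,"z":-0.005,"ax":0,"ay":0,"az":0},{"x":0,"y":0,"z":0,"ax":0,"ay":0,"az":0},{"x":0,"y":0,"z":0.03,"ax":0,"ay":0,"az":0},{"x":0,"y":0,"z":0.1,"ax":0,"ay":0,"az":0},{"x":0,"y":0,"z":0.2,"ax":0,"ay":0,"az":0},{"x":0.034,"y":-0.18,"z":0,"ax":0,"ay":0,"az":0},{"x":0.034,"y":-0.21,"z":0,"ax":0,"ay":0,"az":0}]'; python3 -m handwheel '[{"x":0.034,"y":-0.215,"z":0,"ax":0,"ay":0,"az":0},{"x":0.034,"y":-0.215,"z":0,"ax":0,"ay":0,"az":0},{"x":0.034,"y":-0.215,"z":0,"ax":0,"ay":0,"az":0},{"x":0.034,"y":-0.215,"z":0,"ax":0,"ay":0,"az":0},{"x":0.034,"y":-0.215,"z":0,"ax":0,"ay":0,"az":0},{"x":0.034,"y":-0.215,"z":0,"ax":0,"ay":0,"az":0},{"x":0.034,"y":-0.215,"z":0,"ax":0,"ay":0,"az":0},{"x":0.034,"y":-0.215,"z":0,"ax":0,"ay":0,"az":0}]'; python3 -m handwheel '[{"x":0,"y":0,"z":-0.04,"ax":0,"ay":0,"az":0},{"x":0,"y":0,"z":-0.04,"ax":0,"ay":0,"az":0},{"x":0,"y":0,"z":0,"ax":0,"ay":0,"az":0},{"x":0,"y":0,"z":0,"ax":0,"ay":0,"az":0},{"x":0,"y":0,"z":0,"ax":0,"ay":0,"az":0},{"x":0,"y":0,"z":0,"ax":0,"ay":0,"az":0},{"x":0,"y":0,"z":0,"ax":0,"ay":0,"az":0},{"x":0,"y":0,"z":0,"ax":0,"ay":0,"az":0}]'
python3 - <<'E'
from h import *
t=arm.get_image("top");s=arm.get_image("side")
a=cv2.resize(t[150:300,340:500],(400,375));b=cv2.resize(s[140:340,220:434],(400,375))
cv2.imwrite("pics/c4.png",np.hstack([a,b])[:,:,::-1])
p=arm.camera_params("side");Rt=R.from_quat(p["orientation"]).as_matrix().T;P=arm.read_state()["position"]
q=p["K"]@(Rt@(P-p["position"]));q=q[:2]/q[2];print(P,q,"crop",400+(q[0]-220)/.535,(q[1]-140)*1.875)
E
```

```text
clock: 9.2
position: [496.3, 10.2, 122.8]
ee_rot: [-0.189, 0.982, 0.001, 0.002]
contact_force: [0.1, 0.2, 0.2]
gripper_width: 0.2
grasp_force: 0.0
clock: 10.0
position: [549.7, -336.2, 121.0]
ee_rot: [-0.187, 0.982, 0.0, 0.0]
contact_force: [0.5, 0.1, 0.3]
gripper_width: -0.1
grasp_force: 0.0
clock: 10.8
position: [549.6, -334.5, 105.2]
ee_rot: [-0.187, 0.982, -0.0, 0.0]
contact_force: [0.2, -0.1, 0.9]
gripper_width: -0.1
grasp_force: 0.0
[ 549.45679353 -334.70199265  105.06490501] [370.57114073 162.81761956] crop 681.441384541997 42.78303667309736
```

View pics/c4.png

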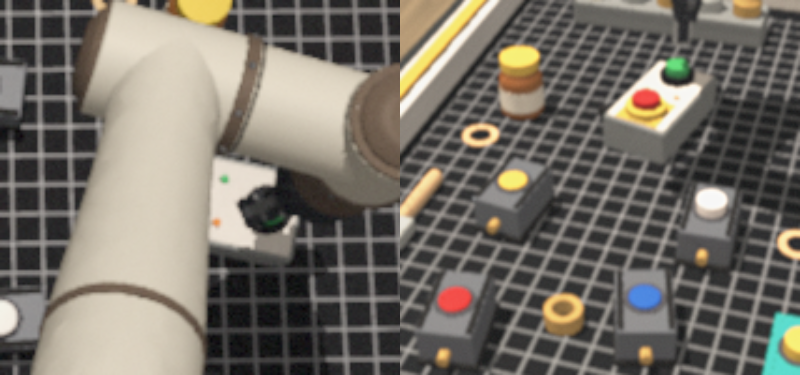

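Blue is down too, and red, yellow and white look right. The tip (683,40) is over green (678,66), so I'll nudge +2 mm in x and press about 6 mm, then release.

```bash
python3 -m handwheel '[{"x":0.01,"y":-0.005,"z":-0.08,"ax":0,"ay":0,"az":0},{"x":0,"y":0,"z":-0.04,"ax":0,"ay":0,"az":0},{"x":0,"y":0,"z":-0.02,"ax":0,"ay":0,"az":0},{"x":0,"y":0,"z":-0.01,"ax":0,"ay":0,"az":0},{"x":0,"y":0,"z":-0.01,"ax":0,"ay":0,"az":0},{"x":0,"y":0,"z":-0.01,"ax":0,"ay":0,"az":0},{"x":0,"y":0,"z":-0.01,"ax":0,"ay":0,"az":0},{"x":0,"y":0,"z":-0.007,"ax":0,"ay":0,"az":0}]'; python3 -m handwheel '[{"x":0,"y":0,"z":0,"ax":0,"ay":0,"az":0},{"x":0,"y":0,"z":0,"ax":0,"ay":0,"az":0},{"x":0,"y":0,"z":0,"ax":0,"ay":0,"az":0},{"x":0,"y":0,"z":0,"ax":0,"ay":0,"az":0},{"x":0,"y":0,"z":0,"ax":0,"ay":0,"az":0},{"x":0,"y":0,"z":0,"ax":0,"ay":0,"az":0},{"x":0,"y":0,"z":0,"ax":0,"ay":0,"az":0},{"x":0,"y":0,"z":0,"ax":0,"ay":0,"az":0}]'
```

```text
clock: 11.7
position: [551.3, -335.8, 68.0]
ee_rot: [-0.187, 0.982, -0.0, 0.0]
contact_force: [-2.0, 0.8, 4.1]
gripper_width: 0.1
grasp_force: 2.0
clock: 12.5
position: [551.3, -335.8, 67.5]
ee_rot: [-0.187, 0.982, 0.0, -0.0]
contact_force: [-2.3, 0.3, 4.3]
gripper_width: -0.1
grasp_force: 2.1
```

4.3 N corresponds to about 6.4 mm of travel, so the button is pressed. Releasing.

```bash
python3 -m handwheel '[{"x":0,"y":0,"z":0.02,"ax":0,"ay":0,"az":0},{"x":0,"y":0,"z":0.05,"ax":0,"ay":0,"az":0},{"x":0,"y":0,"z":0.15,"ax":0,"ay":0,"az":0},{"x":0,"y":0,"z":0.2,"ax":0,"ay":0,"az":0},{"x":0,"y":0,"z":0.2,"ax":0,"ay":0,"az":0},{"x":-0.1,"y":-0.15,"z":0.1,"ax":0,"ay":0,"az":0},{"x":-0.15,"y":-0.15,"z":0,"ax":0,"ay":0,"az":0},{"x":-0.15,"y":-0.15,"z":0,"ax":0,"ay":0,"az":0}]'; python3 -m handwheel '[{"x":-0.15,"y":-0.15,"z":0,"ax":0,"ay":0,"az":0},{"x":-0.15,"y":-0.1,"z":0,"ax":0,"ay":0,"az":0},{"x":-0.1,"y":-0.1,"z":0,"ax":0,"ay":0,"az":0},{"x":-0.1,"y":-0.1,"z":0,"ax":0,"ay":0,"az":0},{"x":0,"y":0,"z":0,"ax":0,"ay":0,"az":0},{"x":0,"y":0,"z":0,"ax":0,"ay":0,"az":0},{"x":0,"y":0,"z":0,"ax":0,"ay":0,"az":0},{"x":0,"y":0,"z":0,"ax":0,"ay":0,"az":0}]'
python3 - <<'E'
from h import *
t=arm.get_image("top");s=arm.get_image("side")
a=cv2.resize(t[110:350,170:490],(400,300));b=cv2.resize(s[140:380,140:460],(400,300))
cv2.imwrite("pics/c5.png",np.hstack([a,b])[:,:,::-1])
print(blob(s,"green",(369,177)))
E
```

```text
clock: 13.3
position: [471.9, -426.4, 213.0]
ee_rot: [-0.188, 0.982, -0.001, 0.002]
contact_force: [0.2, -0.5, -1.0]
gripper_width: 0.3
grasp_force: 0.0
clock: 14.1
position: [372.4, -515.1, 211.6]
ee_rot: [-0.188, 0.982, -0.0, 0.0]
contact_force: [-0.1, 0.8, -0.3]
gripper_width: -0.1
grasp_force: 0.0
((367.9714285714286, 175.22857142857143), 70.0)
```

View pics/c5.png

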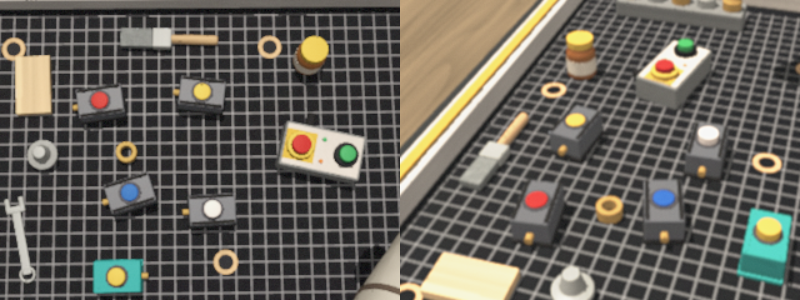

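Red (536,199), yellow (575,120) and blue (663,197) are down. White (708,135) is still up, green (684,46) has sprung back, and nothing else has moved. Handing in.

```bash
python3 -c "
from bench import arm
print(arm.job_done())"
```

```text
the job is handed in; nothing more can be done
None
```

I pushed in the red, yellow and blue caps in that order at about 3 N, and they stayed down; I then pressed the green confirm button at about 4 N, it sprang back, and I handed the job in at about 14 s with nothing else seen to move.

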